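# Stir the deburring media in the tumbler bowl

## Robot

A 6-joint arm with a two-finger parallel gripper is mounted at the origin on the work surface. World frame = base frame: x ahead of the robot, y to its left, z up, the work surface at z = 0. Lengths are in m, angles in rad, forces in N, time in s.
With the tool pointing down it reaches from about 0.3 to 0.95 m from the base axis. Payload 3.1 kg.
Tool frame: the origin (TCP) lies on the centre line of the jaws, within the pads' length; the fingertips stand 22 mm ahead of it and the grasp point (between the pads) lies 3 mm ahead of it; z points along the fingers, y is the line along which they close (so a half turn about z gives the same grasp; the last joint's range is limited). The gripper opens to 85 mm and grips with 20 to 120 N. Pads are 22 mm wide; open, the fingers measure 114 mm over their backs; the gripper's body (76 mm by 85 mm) begins 54 mm behind the grasp point. The pads swing forward as they close: fully open they stand 13 mm farther back than shut.
Start: joints at [1.151, 0.308, 1.634, -0, 1.2, -0.07], TCP at [0.214, 0.587, 0.253] pointing down, gripper open.
Joint ranges: [-3.06, 3.06], [-0.79, 1.96], [0.05, 2.63], [-1.19, 4.34], [0.05, 2.64], [-2.94, 2.94]. Speed limits (rad/s): [2.79, 2.79, 3.14, 3.14, 3.14, 3.14].

## Interface

Orientations are given as a 3x3 rotation matrix whose columns are the frame's x, y, z axes.
In Python, from rig import ctrl, get_image, camera_info, ticket gives the robot as it stands.
- The arm moves only by the shell command python3 -m crank 'ROWS' [OPENING]. ROWS is JSON, a list of rows, each a list of 6 numbers: the shift along the tool's x, y, z normalised to -1 to 1, where 1 is 0.8 m, then the turn, a rotation vector about the tool's x, y, z normalised to -1 to 1, where 1 is 120 degrees. In form: [[tx, ty, tz, wx, wy, wz], ...]. A call has 1 to 10 rows; each row shifts and turns the commanded pose from where the row before left it, along the tool's axes as they then stand; what a row does not reach is not made up. A row lasts 1/10 s, in which the tool goes at most 50 mm and 8.59 degrees, less where a joint would pass 70% of its speed; a pose out of reach is approached as far as the arm can. A call with a number of a shift or a turn outside -1 to 1 is refused whole. A call with a gripper value outside its range is refused whole. OPENING is the closure, from -1 (fully open) to 1 (shut), set as the call begins (- or left out, the last holds). The fingers move at their own pace and stop on an object; the grip force is fixed at half the most. Time passes only in rows, so rows that do not move let the fingers close. It gives the time, the measured TCP pose, the force, the opening and the grip force at its end, in the units of the state.
- ctrl.sense(): the state, without advancing time (a new reading comes with each control period).
- get_image(name): name is "scene" or "top" or "wrist"; returns the picture (384x512x3 uint8, red, green, blue); there is no depth.
- camera_info(name): a dict with "mtx" (3x3 intrinsics, pixels), "k1" (the pictures are not rectified: a ray, as slopes to the right and down, at radius r is drawn at 1 + k1 r^2 times it, then the intrinsics apply), "position" and "attitude" of the camera in the world. Camera axes: x right, y down, z forward; pixel columns grow to the right and rows downward; lengths in m; the calibration is good to about 2 mm. A picture is of the moment at which its call begins: read the wrist's pose just before it. camera_info takes no time and is no camera call; for the wrist camera it gives the pose at the moment of the call.
- ticket.job_done(): hands the job in; it is judged then, once.
The state is a dict: "time_s": time; "qpos": joint angles; "joint_velocities": joint speeds; "effort": joint torques, N m; "tool_pos": TCP position; "tool_rot": TCP orientation; "force": force on the tool from outside, world axes, zero at the start; "ft_torque": the same for the moment, N m; "grip_width": opening from 0.0 (shut) to 1.0 (fully open); "gripper_force": force on a finger pad.
Only numpy, scipy, OpenCV 4.12 (cv2) and the standard library are available. Lean on these libraries where they do the work, as an engineer would, in place of code of your own. Each camera call takes 0.05 s, during which the arm holds its last target. There are 200 camera calls.

## Task

The balls and slugs have crept to the far half of the tumbler bowl: take the wooden paddle from the open tin and, blade down at the bottom among them, stir in wide circles round the bowl, a couple of full turns anticlockwise seen from above, reaching under the clear shield, so that the pieces are well shifted. Keep every piece in the bowl, touch the pieces only with the paddle and do not knock the shield. Then stand the paddle back in the tin, blade down, and leave the other things on the bench where they are.

Things in the scene. Friction and masses are not known exactly. Their poses are not given: they have to be found in the camera images.
- tumbler: Deburring tumbler, fixed: grey round base 60 mm high carrying an open grey bowl. Origin: centre of its underside on the bench, z up. Bowl: flat inner floor, radius 72 mm, at height 65 mm; straight flared wall 4 mm thick to inner radius 102 mm at the rim, 125 mm above the bench. Its -x side is open and faces the robot (within 0.3 rad); the +x half is roofed by the shield.
- bowl_floor (a point): Centre of the bowl's flat inner floor; axes as the tumbler's (x towards the shielded far side, y to the left, z up).
- shield: Clear level plate 145 x 230 x 5 mm, fixed over the far part of the bowl. Origin: in its underside, straight above the bowl's centre, 190 mm above the bench (65 mm above the rim). In tumbler axes it covers x -10 to +135 mm, y -115 to +115 mm; two 12 mm posts at x 128, y +-105 mm. Nothing is above the bowl's near part.
- paddle: Wooden stirring paddle, 240 mm long, 50 to 85 g, loose, standing in the tin, leaning about 30 degrees towards the robot's side. Origin: centre of the blade (lower) end; z runs along the stick to the handle end at z = 240 mm. Blade 22 mm wide (y) x 12 mm thick (x) up to z = 62 mm; above it a square 16 x 16 mm stick. It leans in its own x-z plane; its y axis is level.
- tin: Open round steel tin on a 120 mm wooden foot disc, fixed to the bench. Origin: centre of the underside, z up. Outer radius 46 mm, inner radius 42 mm, inner floor at 5 mm, rim at 125 mm. Stands left or right of the tumbler, in exchange with the paint can.
- paint_can: Bystander: closed can, radius 45 mm, 115 mm high, no opening; origin at the centre of its underside.
- screwdriver: Bystander: screwdriver lying on the bench between robot and tumbler.
- parts_bin: Bystander: small open blue bin 110 x 140 x 60 mm, origin at the centre of its underside.
- ball0: White ceramic deburring ball, diameter 24 mm, 18 g, loose in the bowl, at the start in its far half.
- ball0_center (a point): Centre of ball0.
- ball1: White ceramic deburring ball, diameter 24 mm, 18 g, loose in the bowl, at the start in its far half.
- ball1_center (a point): Centre of ball1.
- ball2: White ceramic deburring ball, diameter 24 mm, 18 g, loose in the bowl, at the start in its far half.
- ball2_center (a point): Centre of ball2.
- ball3: White ceramic deburring ball, diameter 24 mm, 18 g, loose in the bowl, at the start in its far half.
- ball3_center (a point): Centre of ball3.
- ball4: White ceramic deburring ball, diameter 24 mm, 18 g, loose in the bowl, at the start in its far half.
- ball4_center (a point): Centre of ball4.
- slug0: Steel slug, upright cylinder at the start, diameter 22 mm, 20 mm high, 60 g, loose in the bowl, at the start in its far half.
- slug0_center (a point): Centre of slug0.
- slug1: Steel slug, upright cylinder at the start, diameter 22 mm, 20 mm high, 60 g, loose in the bowl, at the start in its far half.
- slug1_center (a point): Centre of slug1.

How it is judged:
On the way, in this order (a step that is already met when the one before it is completed fails the run):
1. the paddle's blade end sweeps, in anticlockwise order, through the far (shielded) part of the bowl, down among the pieces (x of paddle in the frame of bowl_floor above 0.018 m and y of paddle in the frame of bowl_floor between -0.018 and 0.018 m and z of paddle in the frame of bowl_floor between -0.01 and 0.025 m and horizontal distance between paddle and bowl_floor below 0.08 m), for 0.02 s.
2. the paddle's blade end sweeps, in anticlockwise order, through the left part of the bowl, down among the pieces (y of paddle in the frame of bowl_floor above 0.018 m and x of paddle in the frame of bowl_floor between -0.018 and 0.018 m and z of paddle in the frame of bowl_floor between -0.01 and 0.025 m and horizontal distance between paddle and bowl_floor below 0.08 m), for 0.02 s.
3. the paddle's blade end sweeps, in anticlockwise order, through the near part of the bowl, down among the pieces (x of paddle in the frame of bowl_floor below -0.018 m and y of paddle in the frame of bowl_floor between -0.018 and 0.018 m and z of paddle in the frame of bowl_floor between -0.01 and 0.025 m and horizontal distance between paddle and bowl_floor below 0.08 m), for 0.02 s.
4. the paddle's blade end sweeps, in anticlockwise order, through the right part of the bowl, down among the pieces (y of paddle in the frame of bowl_floor below -0.018 m and x of paddle in the frame of bowl_floor between -0.018 and 0.018 m and z of paddle in the frame of bowl_floor between -0.01 and 0.025 m and horizontal distance between paddle and bowl_floor below 0.08 m), for 0.02 s.
5. the paddle's blade end sweeps, in anticlockwise order, through the far (shielded) part of the bowl, down among the pieces (all of step 1), for 0.02 s.
At the end, for the whole second after the job is handed in: All seven pieces in the bowl (within 100 mm of its axis); of each pair (balls 0+1, balls 3+4, the slugs) at least one lies over 10 mm from its start. The paddle stands in the tin, released, at rest: blade end within 45 mm of the tin's axis, under 30 mm high, leaning under 0.8 rad (distance of any of ball0_center, ball1_center from where it was at the start of the episode above 0.01 m and distance of any of ball3_center, ball4_center from where it was at the start of the episode above 0.01 m and distance of any of slug0_center, slug1_center from where it was at the start of the episode above 0.01 m and horizontal distance between each of ball0_center, ball1_center, ball2_center, ball3_center, ball4_center, slug0_center, slug1_center and bowl_floor below 0.1 m and z of ball0_center in the frame of bowl_floor between 0 and 0.06 m and z of ball1_center in the frame of bowl_floor between 0 and 0.06 m and z of ball2_center in the frame of bowl_floor between 0 and 0.06 m and z of ball3_center in the frame of bowl_floor between 0 and 0.06 m and z of ball4_center in the frame of bowl_floor between 0 and 0.06 m and z of slug0_center in the frame of bowl_floor between 0 and 0.06 m and z of slug1_center in the frame of bowl_floor between 0 and 0.06 m and horizontal distance between paddle and tin below 0.045 m and z of paddle in the frame of tin below 0.03 m and angle between paddle's own z axis and vertical below 0.8 rad and linear speed of paddle below 0.03 m/s and angular speed of paddle below 0.2 rad/s); the robot touches nothing.
It fails at once if a ball or slug leaves the bowl (horizontal distance between any of ball0_center, ball1_center, ball2_center, ball3_center, ball4_center, slug0_center, slug1_center and bowl_floor above 0.115 m).
It fails at once if the robot touches a ball or slug with more than 0.5 N, instead of with the paddle (contact force between any of the arm, the fingers and ball0 above 0.5 N or contact force between any of the arm, the fingers and ball1 above 0.5 N or contact force between any of the arm, the fingers and ball2 above 0.5 N or contact force between any of the arm, the fingers and ball3 above 0.5 N or contact force between any of the arm, the fingers and ball4 above 0.5 N or contact force between any of the arm, the fingers and slug0 above 0.5 N or contact force between any of the arm, the fingers and slug1 above 0.5 N).
It fails at once if the shield is knocked with more than 10 N (contact force between shield and anything else above 10 N).
It fails at once if a bystander is moved more than 30 mm (distance of any of paint_can, screwdriver, parts_bin from where it was at the start of the episode above 0.03 m).
It also fails if it takes over 66 s, if anything falls off the work surface, if the arm or the gripper's body presses on something with over 40 N, if the wrist force passes 120 N, or if a joint passes its speed limit or range.

## Working session

There is one attempt and no reset: what is moved stays moved. The work goes in short steps, Python scripts to look and compute and a shell command to move; the robot and the scene stay as the last step left them, time stands still between calls to the robot, and variables do not carry over. Pictures are saved under pics/ and viewed, at most 11 in all, crops included, and the job is handed in when it is done.

```bash
ls; mkdir -p pics; python3 - <<'E'
from rig import ctrl,get_image,camera_info
import cv2,numpy as np
s=ctrl.sense();print(s)
a=[]
for n in("scene","top"):
    im=get_image(n);cv2.imwrite(f"pics/{n}0.png",im[...,::-1]);print(n,camera_info(n))
E
```

```text
pics
{'time_s': 0.0, 'qpos': array([ 1.15129874e+00,  3.09028792e-01,  1.63521755e+00, -1.14988879e-05,
        1.19971033e+00, -6.97220163e-02]), 'joint_velocities': array([-0.00185022, -0.000737  , -0.00066984, -0.00038583,  0.00020386,
       -0.00107557]), 'effort': array([-7.68973368e-04, -4.15264499e+01, -2.76661384e+01, -1.00971279e-04,
        1.02556741e-02, -4.77214684e-06]), 'tool_pos': array([0.2138978 , 0.58641634, 0.25201745]), 'tool_rot': array([[-9.39451005e-01,  3.42681923e-01, -9.53079296e-04],
       [ 3.42683214e-01,  9.39448527e-01, -2.16340273e-03],
       [ 1.54009932e-04, -2.35901515e-03, -9.99997206e-01]]), 'force': array([-0.59429283,  0.84723618, -0.04895845]), 'ft_torque': array([-0.00095411, -0.02017369, -0.02164278]), 'gripper_force': 0.0, 'grip_width': 0.9945191458619755}
scene {'mtx': array([[475.27620411,   0.        , 258.13758972],
       [  0.        , 475.27620411, 194.37101397],
       [  0.        ,   0.        ,   1.        ]]), 'k1': -0.08342114114860907, 'position': array([0.21752463, 0.29460017, 1.145611  ]), 'attitude': array([[-0.66497208, -0.67890143,  0.31129565],
       [-0.7468289 ,  0.6087031 , -0.26781922],
       [-0.00766377, -0.41057689, -0.91179377]])}
top {'mtx': array([[427.42793412,   0.        , 257.64691896],
       [  0.        , 427.42793412, 193.36035559],
       [  0.        ,   0.        ,   1.        ]]), 'k1': 0.032709246158355576, 'position': array([0.33665925, 0.02800452, 1.23951502]), 'attitude': array([[ 0.00834941, -0.98112741,  0.19318202],
       [-0.99973384, -0.01234524, -0.01948973],
       [ 0.02150679, -0.19296787, -0.98096935]])}
```

View pics/scene0.png

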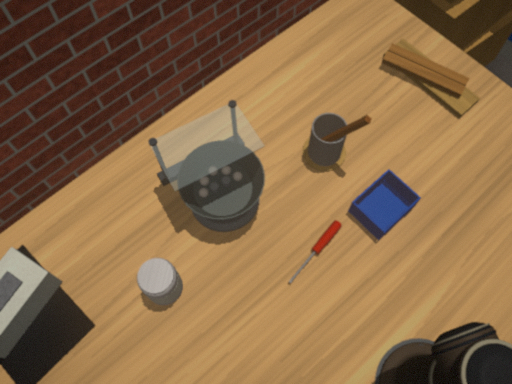

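View pics/top0.png

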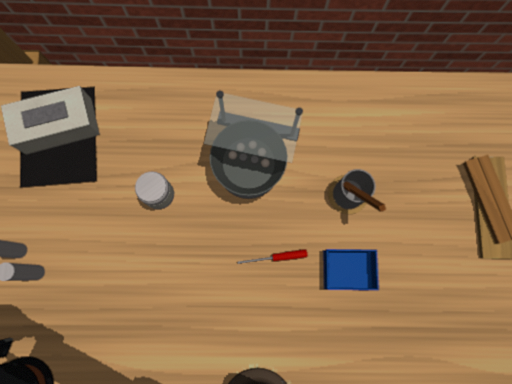

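The pictures show the bowl at top (248,158), the tin at top (354,190) with the paddle's handle end at top (381,208), and the paint can on the left. I'll enlarge these regions to get accurate pixels.

```bash
cat > h.py <<'E'
import cv2,numpy as np
from rig import ctrl,get_image,camera_info
def ray(n,p,info=None):
    c=info or camera_info(n);K=np.array(c["mtx"])
    d=cv2.undistortPoints(np.array([[p]],float),K,np.array([c["k1"],0,0,0.]))[0,0]
    A=np.array(c["attitude"]);v=A@np.array([d[0],d[1],1]);return np.array(c["position"]),v
def plane(n,p,z):
    o,v=ray(n,p);return o+v*(z-o[2])/v[2]
def tri(p1,p2,n1="scene",n2="top"):
    M=np.zeros((3,3));b=np.zeros(3);R=[ray(n1,p1),ray(n2,p2)]
    for o,v in R:
        v=v/np.linalg.norm(v);P=np.eye(3)-np.outer(v,v);M+=P;b+=P@o
    x=np.linalg.solve(M,b);return x
def proj(n,X):
    c=camera_info(n);A=np.array(c["attitude"]);q=A.T@(np.array(X)-c["position"]);s=q[:2]/q[2]
    s=s*(1+c["k1"]*(s@s));K=c["mtx"];return np.array([K[0,0]*s[0]+K[0,2],K[1,1]*s[1]+K[1,2]])
E
python3 - <<'E'
import cv2,numpy as np
S=cv2.imread("pics/scene0.png");T=cv2.imread("pics/top0.png")
def c(I,x,y,w,h):return cv2.resize(I[y:y+h,x:x+w],(400,300),interpolation=cv2.INTER_CUBIC)
# scale: tin crops 5x (80x60), bowl crops 3.333x (120x90)
m=np.vstack([np.hstack([c(S,295,105,80,60),c(T,320,160,80,60)]),np.hstack([c(S,155,130,120,90),c(T,190,115,120,90)])])
cv2.imwrite("pics/m.png",m)
E
```

```text
(no output)
```

View pics/m.png

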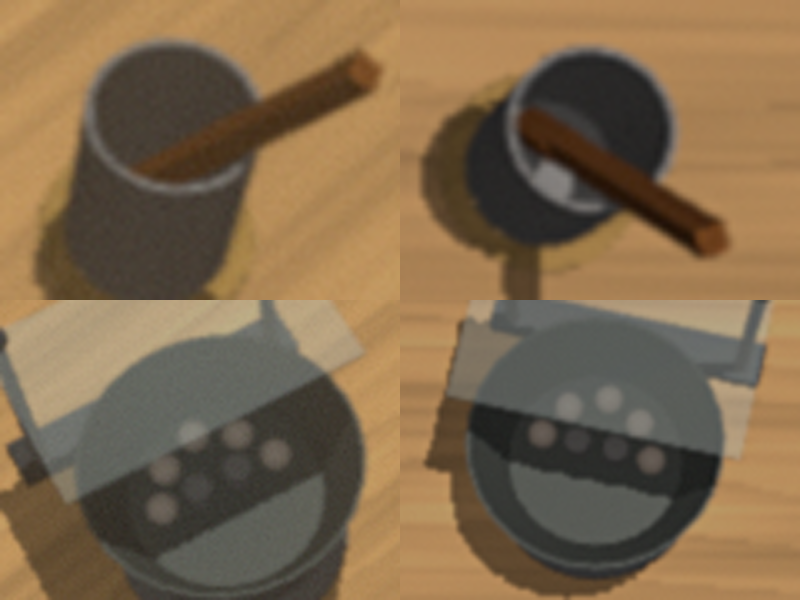

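The crops give usable pixels for the tin rim centre (scene 329.6,128.4; top 358.2,186), the handle end (scene 367.8,119.4; top 382.2,207.6), the bowl rim centre and the shield's near edge.

```bash
python3 - <<'E'
from h import *
np.set_printoptions(precision=4,suppress=True)
s=lambda x,y,k,ox,oy:((x+.5)/k-.5+ox,(y+.5)/k-.5+oy)
t1=s(173,117,5,295,105);t2=s(191,130,5,320,160)
print("tin",plane("scene",t1,.125),plane("top",t2,.125))
h1=s(364,72,5,295,105);h2=s(311,238,5,320,160);H=tri(h1,h2)
print("handle",H,proj("scene",H)-h1,proj("top",H)-h2)
b1=s(220,167,10/3,155,130);b2=s(195,143,10/3,190,115)
print("bowl",plane("scene",b1,.125),plane("top",b2,.125))
for n,p,q,k in (("top",(47,97),(340,158),(190,115)),("scene",(72,203),(362,53),(155,130))):
    P,Q=[plane(n,s(*u,10/3,*k),.19) for u in(p,q)];d=Q-P;print("edge",P,Q,np.linalg.norm(d),np.arctan2(d[0],-d[1]), "mid",(P+Q)/2)
bl=s(128,120,5,320,160);
for z in (.005,.01,.02):print("blade end",plane("top",bl,z))
E
```

```text
tin [ 0.5834 -0.2604  0.125 ] [ 0.5807 -0.2621  0.125 ]
handle [ 0.5079 -0.2942  0.2176] [0.2146 0.0798] [-0.0985 -0.1961]
bowl [0.6545 0.0361 0.125 ] [0.6544 0.0323 0.125 ]
edge [0.6706 0.1458 0.19  ] [ 0.6256 -0.0787  0.19  ] 0.22892246376790132 -0.1980773885977107 mid [0.6481 0.0336 0.19  ]
edge [0.6722 0.1432 0.19  ] [ 0.6284 -0.0773  0.19  ] 0.22479065799572526 -0.196037769965596 mid [0.6503 0.033  0.19  ]
blade end [ 0.6126 -0.2561  0.005 ]
blade end [ 0.6114 -0.2549  0.01  ]
blade end [ 0.6092 -0.2526  0.02  ]
```

```bash
cat >> h.py <<'E'
from scipy.spatial.transform import Rotation as Ro
def to(P,step=.04,xaz=None,rot_first=False):
    "print normalised rows to reach TCP P (and tool x azimuth, tool down)"
    s=ctrl.sense();R=np.array(s["tool_rot"]);d=R.T@(np.array(P)-s["tool_pos"])
    print("shift total",np.round(d/.8,4),"dist",np.round(np.linalg.norm(d),4),"rows",np.ceil(np.linalg.norm(d)/step))
    if xaz is not None:
        T=np.array([[np.cos(xaz),np.sin(xaz),0],[np.sin(xaz),-np.cos(xaz),0],[0,0,-1]])
        w=Ro.from_matrix(R.T@T).as_rotvec()/(2*np.pi/3);print("turn total",np.round(w,4),"after-turn shift",np.round(T.T@(np.array(P)-s["tool_pos"])/.8,4))
E
python3 - <<'E'
from h import *
np.set_printoptions(precision=4,suppress=True)
s=lambda x,y,k,ox,oy:((x+.5)/k-.5+ox,(y+.5)/k-.5+oy)
def nrm(n,p,q):
    a=ray(n,p)[1];b=ray(n,q)[1];return np.cross(a,b)
N1=nrm("scene",s(158,168,5,295,105),s(364,72,5,295,105));N2=nrm("top",s(130,122,5,320,160),s(311,238,5,320,160))
a=np.cross(N1,N2);a/=np.linalg.norm(a);a*=np.sign(a[2]);H=np.array([.5079,-.2942,.2176])
print("axis",a,"lean",np.degrees(np.arccos(a[2])),"az",np.degrees(np.arctan2(a[1],a[0])),"blade",H-.24*a)
to([.52,-.28,.33])
E
python3 -m crank '[[0,0,-0.05,0,0,0],[0,0,-0.05,0,0,0],[-0.031,-0.039,0,0,0,0],[-0.031,-0.039,0,0,0,0],[-0.031,-0.039,0,0,0,0],[-0.031,-0.039,0,0,0,0],[-0.031,-0.039,0,0,0,0],[-0.031,-0.039,0,0,0,0],[-0.031,-0.039,0,0,0,0],[-0.031,-0.039,0,0,0,0]]' -1
python3 -m crank '[[-0.031,-0.039,0,0,0,0],[-0.031,-0.039,0,0,0,0],[-0.031,-0.039,0,0,0,0],[-0.031,-0.039,0,0,0,0],[-0.031,-0.039,0,0,0,0],[-0.031,-0.039,0,0,0,0],[-0.031,-0.039,0,0,0,0],[-0.031,-0.039,0,0,0,0],[-0.031,-0.039,0,0,0,0],[-0.031,-0.039,0,0,0,0]]'
```

```text
axis [-0.4609 -0.2109  0.862 ] lean 30.455078689630007 az -155.41462293405272 blade [ 0.6185 -0.2436  0.0107]
shift total [-0.7306 -0.8866 -0.0955] dist 0.9222 rows 24.0
time_s: 1.1
tool_pos: [0.3149, 0.283, 0.3328]
tool_rot: [[-0.94, 0.342, -0.0], [0.342, 0.94, -0.0], [0.0, -0.001, -1.0]]
force: [1.9, 0.1, 0.2]
grip_width: 1.004
gripper_force: 0.0
time_s: 2.1
tool_pos: [0.441, -0.095, 0.3329]
tool_rot: [[-0.939, 0.343, -0.0], [0.343, 0.939, 0.0], [0.0, 0.0, -1.0]]
force: [0.4, -0.3, 0.5]
grip_width: 0.999
gripper_force: 0.0
```

```bash

python3 -m crank '[[-0.031,-0.039,0,0,0,0.07],[0,0,0,0,0,0.07],[0,0,0,0,0,0.07],[0,0,0,0,0,0.07],[0,0,0,0,0,0.07],[0,0,0,0,0,0.07],[0,0,0,0,0,0.07],[0,0,0,0,0,0.07],[0,0,0,0,0,0.07],[0,0,0,0,0,0.07]]' >/dev/null
python3 -m crank '[[0,0,0,0,0,0.07],[0,0,0,0,0,0.07],[0,0,0,0,0,0.07],[0,0,0,0,0,0.07],[0,0,0,0,0,0.07],[0,0,0,0,0,0.07],[0,0,0,0,0,0],[0,0,0,0,0,0]]'
python3 - <<'E'
from h import *
a=np.array([-.4609,-.2109,.862]);H=np.array([.5079,-.2942,.2176]);G=H-.037*a;print(G)
to([G[0],G[1],.30],xaz=.40);print(ctrl.sense()["qpos"])
E
```

```text
time_s: 3.9
tool_pos: [0.4535, -0.1311, 0.3329]
tool_rot: [[0.901, 0.434, -0.001], [0.434, -0.901, 0.0], [-0.0, -0.001, -1.0]]
force: [0.8, -0.0, -0.4]
grip_width: 0.994
gripper_force: 0.0
[ 0.5249533 -0.2863967  0.185706 ]
shift total [-0.0038  0.2136  0.0411] dist 0.1741 rows 5.0
turn total [-0.0002  0.0002  0.0235] after-turn shift [0.0067 0.2135 0.0412]
[-3.73783256e-01 -6.30040868e-02  1.88657988e+00  2.85298742e-05
  1.31871280e+00  7.47858171e-01]
```

```bash

python3 -m crank '[[0,0,0,0,0,0.0235],[0.0013,0.0427,0.008,0,0,0],[0.0013,0.0427,0.008,0,0,0],[0.0013,0.0427,0.008,0,0,0],[0.0013,0.0427,0.008,0,0,0],[0.0013,0.0427,0.008,0,0,0],[0,0,0,0,0,0],[0,0,0,0,0,0]]'
python3 - <<'E'
from h import *
c=camera_info("wrist");im=get_image("wrist")
cv2.imwrite("pics/w1.png",im[...,::-1]);print(c)
for X in ([.5079,-.2942,.2176],[.6185,-.2436,.0107],[.582,-.261,.125]):
    A=np.array(c["attitude"]);print(proj("wrist",X))
E
```

```text
time_s: 4.7
tool_pos: [0.5242, -0.287, 0.3003]
tool_rot: [[0.922, 0.387, -0.002], [0.387, -0.922, 0.002], [-0.001, -0.002, -1.0]]
force: [-1.5, 0.6, -0.0]
grip_width: 0.997
gripper_force: 0.0
{'mtx': array([[294.78918733,   0.        , 254.99271093],
       [  0.        , 294.78918733, 188.99703647],
       [  0.        ,   0.        ,   1.        ]]), 'k1': -0.07019430276524383, 'position': array([ 0.59697096, -0.25854252,  0.41916806]), 'attitude': array([[ 0.38667279, -0.87775222, -0.28290494],
       [-0.92221515, -0.36863902, -0.11672397],
       [-0.00183507,  0.3060332 , -0.95201907]])}
[254.14849074 228.46882935]
[251.78379582  74.94701168]
[252.48466254 110.96207741]
```

View pics/w1.png

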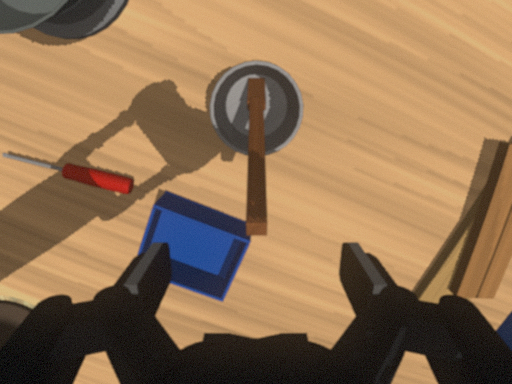

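The wrist picture shows the stick upright in the image at column 256, midway between the fingers, with its handle end at (257,230) and the tin at (255,108). That agrees with the estimate to about 2 mm, so I'll descend and grip.

```bash

python3 -m crank '[[0,0.002,0.035,0,0,0],[0,0,0.035,0,0,0],[0,0,0.035,0,0,0],[0,0,0.033,0,0,0],[0,0,0,0,0,0],[0,0,0,0,0,0]]'
python3 -m crank '[[0,0,0,0,0,0],[0,0,0,0,0,0],[0,0,0,0,0,0],[0,0,0,0,0,0],[0,0,0,0,0,0],[0,0,0,0,0,0],[0,0,0,0,0,0],[0,0,0,0,0,0],[0,0,0,0,0,0],[0,0,0,0,0,0]]' 1
```

```text
time_s: 5.35
tool_pos: [0.525, -0.2873, 0.1914]
tool_rot: [[0.922, 0.388, -0.0], [0.388, -0.922, 0.0], [-0.0, -0.0, -1.0]]
force: [-0.3, 0.0, -0.2]
grip_width: 0.996
gripper_force: 0.0
time_s: 6.35
tool_pos: [0.5254, -0.2885, 0.1912]
tool_rot: [[0.922, 0.386, 0.001], [0.386, -0.922, -0.001], [0.0, 0.001, -1.0]]
force: [-0.3, 0.1, 2.9]
grip_width: 0.176
gripper_force: 59.0
```

```bash

python3 -m crank '[[0,0,-0.02,0,0,0],[0,0,-0.03,0,0,0],[0,0,-0.04,0,0,0],[0,0,-0.04,0,0,0],[0,0,-0.04,0,0,0],[0,0,-0.03,0,0,0],[0,0,0,0,0,0],[0,0,0,0,0,0]]'
python3 - <<'E'
from h import *
from rig import get_image
a=get_image("scene");b=get_image("top")
c=lambda I,x,y:cv2.resize(I[y:y+100,x:x+133],(400,300),interpolation=cv2.INTER_CUBIC)
cv2.imwrite("pics/l1.png",np.hstack([c(a,290,60),c(b,310,140)])[...,::-1])
E
```

```text
time_s: 7.15
tool_pos: [0.5249, -0.288, 0.3511]
tool_rot: [[0.922, 0.387, 0.0], [0.387, -0.922, -0.0], [0.0, 0.0, -1.0]]
force: [0.2, 0.3, -0.9]
grip_width: 0.176
gripper_force: 58.8
```

View pics/l1.png

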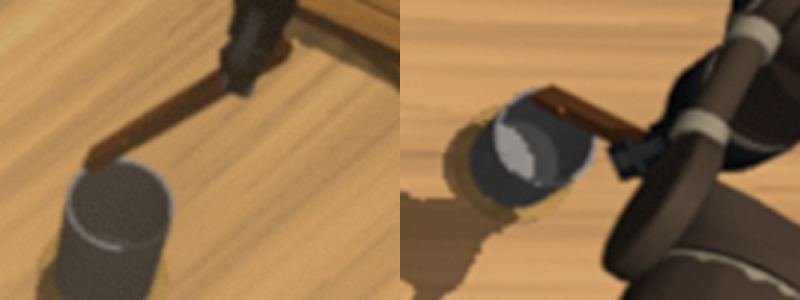

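The paddle is held, leaning and clear of the tin, with the blade end at about scene (321,114) and top (357.5,170.5). I'll triangulate the blade end in the tool frame and work out the bowl targets.

```bash
python3 - <<'E'
from h import *
np.set_printoptions(precision=4,suppress=True)
B=tri((290+94/3,60+161/3),(310+145/3,140+93/3))
s=ctrl.sense();R=s["tool_rot"];g=s["tool_pos"]+R@[0,0,.003]
print(B,"pixerr",proj("top",B)-[310+145/3,140+93/3]);v=g-B;print("len",np.linalg.norm(v),"lean",np.degrees(np.arccos(v[2]/np.linalg.norm(v))),"az",np.degrees(np.arctan2(v[1],v[0])))
o=R.T@(B-s["tool_pos"]);print("offset tool",o)
C=np.array([.656,.033]);xt=np.array([.98,-.197]);az=np.arctan2(xt[1],xt[0])
# nominal offset
on=np.array([.2*np.sin(.524)+.001,0,.2*np.cos(.524)+.003]);print(on)
to(s["tool_pos"],xaz=az)
E
```

```text
[ 0.6115 -0.2548  0.1633] pixerr [-0.0529 -0.1072]
len 0.2049138423359739 lean 27.085569019306845 az -159.44571332061545
offset tool [0.0936 0.0042 0.1852]
[0.1011 0.     0.1762]
shift total [0. 0. 0.] dist 0.0 rows 0.0
turn total [-0.0012  0.0015  0.2842] after-turn shift [0. 0. 0.]
```

```bash

python3 -m crank '[[0,0,0,0,0,0.057],[0,0,0,0,0,0.057],[0,0,0,0,0,0.057],[0,0,0,0,0,0.057],[0,0,0,0,0,0.056],[0,0,0,0,0.0375,0],[0,0,0,0,0.0375,0],[0,0,0,0,0,0],[0,0,0,0,0,0]]'
cat >> h.py <<'E'
C=np.array([.656,.033,.065]);yaw=-.197
RT=Ro.from_euler('z',yaw).as_matrix()
def blade(o=(.097,.002,.183)):
    s=ctrl.sense();b=s["tool_pos"]+s["tool_rot"]@np.array(o);return RT.T@(b-C),s
def seq(pts,o=(.097,.002,.183)):
    b,s=blade(o);print("blade now",np.round(b,4));R=s["tool_rot"]
    for p in pts:
        d=R.T@RT@(np.array(p)-b);print(p,np.round(d/.8,4),"mm",np.round(1e3*np.linalg.norm(d)));b=np.array(p)
E
python3 - <<'E'
from h import *
seq([(-.08,-.2,.1),(-.07,0,.1),(-.04,0,.08)]);print(ctrl.sense()["qpos"])
E
```

```text
time_s: 8.15
tool_pos: [0.5243, -0.2878, 0.3493]
tool_rot: [[0.969, -0.197, 0.15], [-0.195, -0.98, -0.029], [0.153, -0.001, -0.988]]
force: [0.0, 0.8, -0.5]
grip_width: 0.175
gripper_force: 58.8
blade now [ 0.0574 -0.3424  0.1183]
(-0.08, -0.2, 0.1) [-0.1735 -0.1778 -0.0035] mm 199.0
(-0.07, 0, 0.1) [ 0.012  -0.25    0.0021] mm 200.0
(-0.04, 0, 0.08) [ 0.0332 -0.      0.0304] mm 36.0
[-0.60536633  0.10064207  1.69426531  0.06579795  1.20687921  1.14470178]
```

```bash

python3 -m crank '[[-0.043,-0.03,0,0,0,0],[-0.043,-0.04,0,0,0,0],[-0.043,-0.04,0,0,0,0],[-0.043,-0.04,0,0,0,0],[0,-0.05,0,0,0,0],[0.003,-0.05,0,0,0,0],[0.003,-0.05,0,0,0,0],[0.003,-0.05,0,0,0,0],[0.003,-0.05,0,0,0,0],[0,-0.027,0,0,0,0]]' >/dev/null
python3 -m crank '[[0.0,0,0,0,0,0],[0,0,0,0,0,0],[0,0,0,0,0,0]]'
python3 - <<'E'
from h import *
seq([(-.04,0,.08),(-.035,0,.009)])
a=get_image("scene");b=get_image("top")
c=lambda I,x,y:cv2.resize(I[y:y+100,x:x+133],(400,300),interpolation=cv2.INTER_CUBIC)
cv2.imwrite("pics/b1.png",np.hstack([c(a,150,120),c(b,185,110)])[...,::-1])
E
```

```text
time_s: 9.45
tool_pos: [0.4683, 0.0707, 0.3305]
tool_rot: [[0.968, -0.197, 0.152], [-0.195, -0.98, -0.032], [0.155, 0.001, -0.988]]
force: [0.2, -1.0, 0.3]
grip_width: 0.174
gripper_force: 58.8
blade now [-0.0672 -0.0021  0.0998]
(-0.04, 0, 0.08) [ 0.0297 -0.0027  0.0298] mm 34.0
(-0.035, 0, 0.009) [-0.0076 -0.0001  0.0886] mm 71.0
```

View pics/b1.png

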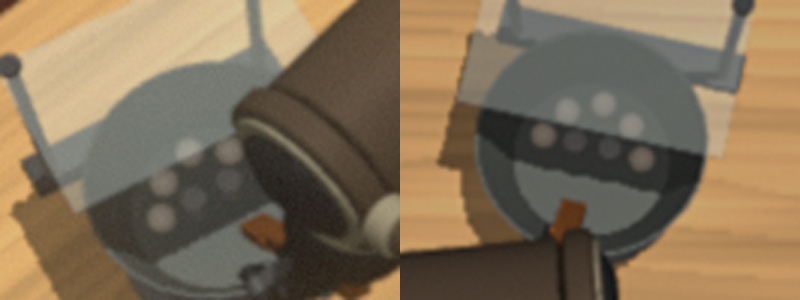

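The blade hangs over the empty near part, with its tip at about top (242.7,177.5) and scene (232.5,193.5). The pieces are still in the far half.

```bash
python3 - <<'E'
from h import *
np.set_printoptions(precision=4,suppress=True)
t=(185+173/3.0,110+203/3.0);sc=(150+248/3.,120+220/3.)
B=tri(sc,t);print("tri",RT.T@(B-C),proj("top",B)-t);print("pred px",*[proj(n,C+RT@blade()[0]) for n in("scene","top")],sc,t)
for p in [(541,135),(567,111),(603,104),(631,126),(641,158),(574,139),(609,147)]:
    print((RT.T@(plane("top",(185+(p[0]-400)/3.,110+p[1]/3.),.077)-C))[:2])
seq([(-.038,0,.012)])
E
```

```text
tri [-0.0662  0.0007  0.0989] [-0.3808 -0.7316]
pred px [234.9032 193.1194] [243.4075 177.3897] (232.66666666666669, 193.33333333333331) (242.66666666666666, 177.66666666666669)
[0.0096 0.0479]
[0.0377 0.029 ]
[ 0.0516 -0.0028]
[ 0.036 -0.033]
[ 0.0075 -0.0485]
[0.0123 0.0168]
[ 0.0116 -0.0169]
blade now [-0.0671 -0.0024  0.1001]
(-0.038, 0, 0.012) [ 0.0187 -0.0032  0.1144] mm 93.0
```

```bash

python3 -m crank '[[0.006,-0.002,0.03,0,0,0],[0.006,0,0.03,0,0,0],[0.005,0,0.03,0,0,0],[0.002,0,0.015,0,0,0],[0,0,0.0095,0,0,0],[0,0,0,0,0,0],[0,0,0,0,0,0]]'
python3 -c "
from h import *
seq([(-.037,0,.012)])"
```

```text
time_s: 10.25
tool_pos: [0.4979, 0.0672, 0.2436]
tool_rot: [[0.968, -0.197, 0.155], [-0.195, -0.98, -0.031], [0.158, -0.0, -0.988]]
force: [0.4, -0.7, 0.5]
grip_width: 0.18
gripper_force: 58.9
blade now [-0.0372  0.0005  0.0132]
(-0.037, 0, 0.012) [-0.      0.0006  0.0015] mm 1.0
```

No floor contact, and the blade is at the right height. Starting the first half turn (near → right → far).

```bash

python3 -m crank '[[0.0016,0.012,0.0012,0,0,0],[0.0045,0.0112,0.0007,0,0,0],[0.0072,0.0096,0.0011,0,0,0],[0.0095,0.0073,0.0015,0,0,0],[0.0111,0.0046,0.0017,0,0,0],[0.0119,0.0016,0.0019,0,0,0]]'
python3 -m crank '[[0.0119,-0.0016,0.0019,0,0,0],[0.0111,-0.0046,0.0017,0,0,0],[0.0095,-0.0073,0.0015,0,0,0],[0.0072,-0.0096,0.0011,0,0,0],[0.0045,-0.0112,0.0007,0,0,0],[0.0016,-0.012,0.0002,0,0,0]]'
python3 -c "
from h import *
seq([(.037,0,.012)])
b=get_image('top');cv2.imwrite('pics/f1.png',cv2.resize(b[100:220,170:330],(640,480),interpolation=2)[...,::-1])"
```

```text
time_s: 10.85
tool_pos: [0.5275, 0.0229, 0.2422]
tool_rot: [[0.968, -0.198, 0.154], [-0.195, -0.98, -0.031], [0.157, -0.0, -0.988]]
force: [0.7, 0.9, -0.8]
grip_width: 0.176
gripper_force: 58.8
time_s: 11.45
tool_pos: [0.5708, 0.0537, 0.2421]
tool_rot: [[0.968, -0.196, 0.153], [-0.194, -0.981, -0.031], [0.156, -0.0, -0.988]]
force: [0.0, -0.5, -0.2]
grip_width: 0.178
gripper_force: 58.7
blade now [0.0368 0.0015 0.0115]
(0.037, 0, 0.012) [ 0.0003  0.0019 -0.0006] mm 2.0
```

View pics/f1.png

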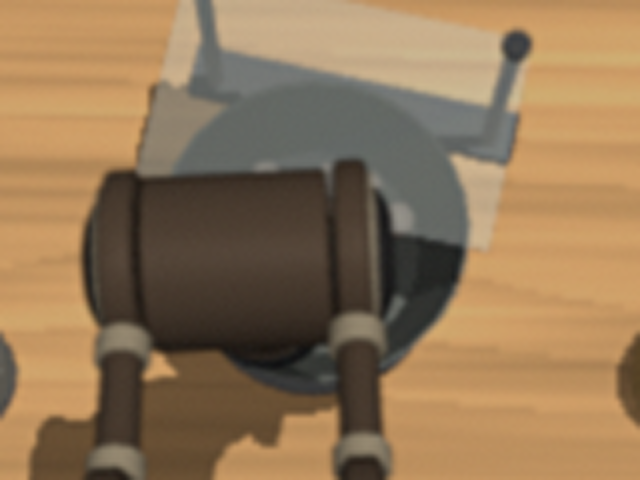

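The wrist hides most of the bowl here. The balls I can see are inside, and the forces are small. Continuing with one and a half more turns.

```bash

python3 -m crank '[[-0.0016,-0.012,-0.0002,0,0,0],[-0.0045,-0.0112,-0.0007,0,0,0],[-0.0072,-0.0096,-0.0011,0,0,0],[-0.0095,-0.0073,-0.0015,0,0,0],[-0.0111,-0.0046,-0.0017,0,0,0],[-0.0119,-0.0016,-0.0019,0,0,0]]' | grep -E 'force|pos'
python3 -m crank '[[-0.0119,0.0016,-0.0019,0,0,0],[-0.0111,0.0046,-0.0017,0,0,0],[-0.0095,0.0073,-0.0015,0,0,0],[-0.0072,0.0096,-0.0011,0,0,0],[-0.0045,0.0112,-0.0007,0,0,0],[-0.0016,0.012,-0.0002,0,0,0]]' | grep -E 'force|pos'
python3 -m crank '[[0.0016,0.012,0.0002,0,0,0],[0.0045,0.0112,0.0007,0,0,0],[0.0072,0.0096,0.0011,0,0,0],[0.0095,0.0073,0.0015,0,0,0],[0.0111,0.0046,0.0017,0,0,0],[0.0119,0.0016,0.0019,0,0,0]]' | grep -E 'force|pos'
python3 -m crank '[[0.0119,-0.0016,0.0019,0,0,0],[0.0111,-0.0046,0.0017,0,0,0],[0.0095,-0.0073,0.0015,0,0,0],[0.0072,-0.0096,0.0011,0,0,0],[0.0045,-0.0112,0.0007,0,0,0],[0.0016,-0.012,0.0002,0,0,0]]' | grep -E 'force|pos|width'
python3 -c "
from h import *
seq([(.037,0,.012)])"
```

```text
tool_pos: [0.5426, 0.096, 0.2434]
force: [2.2, -4.3, 1.0]
gripper_force: 59.1
tool_pos: [0.4953, 0.0671, 0.2412]
force: [-0.2, -0.2, -1.3]
gripper_force: 58.6
tool_pos: [0.5276, 0.023, 0.242]
force: [-0.3, -0.7, 0.0]
gripper_force: 58.6
tool_pos: [0.5709, 0.0538, 0.2423]
force: [0.1, -0.5, -0.0]
grip_width: 0.176
gripper_force: 58.8
blade now [0.0369 0.0016 0.0118]
(0.037, 0, 0.012) [ 0.0001  0.0021 -0.0002] mm 2.0
```

```bash

python3 -m crank '[[-0.0016,-0.012,-0.0002,0,0,0],[-0.0045,-0.0112,-0.0007,0,0,0],[-0.0072,-0.0096,-0.0011,0,0,0],[-0.0095,-0.0073,-0.0015,0,0,0],[-0.0111,-0.0046,-0.0017,0,0,0],[-0.0119,-0.0016,-0.0019,0,0,0]]' | grep -E 'force|pos'
python3 -m crank '[[-0.0119,0.0016,-0.0019,0,0,0],[-0.0111,0.0046,-0.0017,0,0,0],[-0.0095,0.0073,-0.0015,0,0,0],[-0.0072,0.0096,-0.0011,0,0,0],[-0.0045,0.0112,-0.0007,0,0,0],[-0.0016,0.012,-0.0002,0,0,0]]' | grep -E 'force|pos'
python3 - <<'E'
from h import *
seq([(-.06,0,.10)])
a=get_image("scene");b=get_image("top")
c=lambda I,x,y:cv2.resize(I[y:y+100,x:x+133],(400,300),interpolation=cv2.INTER_CUBIC)
cv2.imwrite("pics/b2.png",np.hstack([c(a,150,120),c(b,185,110)])[...,::-1])
E
```

```text
tool_pos: [0.54, 0.097, 0.2417]
force: [1.1, 0.0, -0.1]
gripper_force: 58.6
tool_pos: [0.4969, 0.0666, 0.2419]
force: [0.3, 1.7, -0.3]
gripper_force: 58.6
blade now [-0.0382 -0.0004  0.0113]
(-0.06, 0, 0.1) [-0.0096 -0.0004 -0.1138] mm 91.0
```

View pics/b2.png

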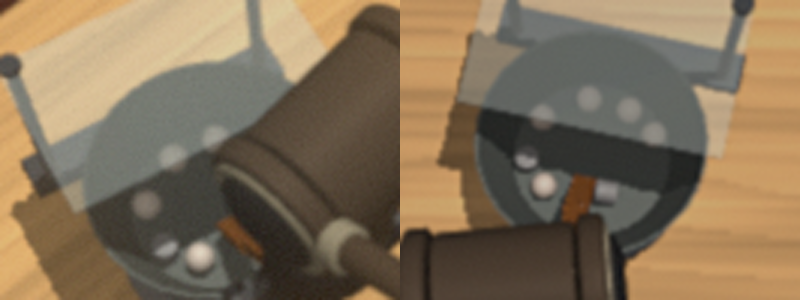

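Two full turns are done. All seven pieces are in the bowl, and both slugs and the balls are clearly shifted. Next I'll lift straight out, back off and return over the tin.

```bash

python3 -m crank '[[0.001,0,-0.01,0,0,0],[0.003,0,-0.02,0,0,0],[0.004,0,-0.03,0,0,0],[0.005,0,-0.03,0,0,0],[0.005,0,-0.03,0,0,0],[-0.03,0,0,0,0,0],[-0.03,0,0,0,0,0],[0,0,0,0,0,0]]'
python3 -m crank '[[0,0.05,0,0,0,0],[0,0.05,0,0,0,0],[0,0.05,0,0,0,0],[0,0.05,0,0,0,0],[0,0.05,0,0,0,0],[0.04,0.045,0,0,0,0],[0.04,0.045,0,0,0,0],[0.04,0.045,0,0,0,0],[0,0,0,0,0,0]]'
python3 -m crank '[[0,0,0,0,-0.0375,0],[0,0,0,0,-0.0375,0],[0,0,0,0,0,-0.057],[0,0,0,0,0,-0.057],[0,0,0,0,0,-0.057],[0,0,0,0,0,-0.057],[0,0,0,0,0,-0.056],[0,0,0,0,0,0],[0,0,0,0,0,0]]'
python3 - <<'E'
from h import *
to([.523,-.289,.355],xaz=.398)
E
```

```text
time_s: 16.0
tool_pos: [0.4481, 0.0772, 0.3312]
tool_rot: [[0.969, -0.196, 0.151], [-0.194, -0.981, -0.031], [0.154, 0.0, -0.988]]
force: [0.3, -0.4, -1.2]
grip_width: 0.177
gripper_force: 58.6
time_s: 16.9
tool_pos: [0.4857, -0.2497, 0.3471]
tool_rot: [[0.967, -0.201, 0.156], [-0.198, -0.98, -0.035], [0.159, 0.003, -0.987]]
force: [0.2, 0.4, 0.1]
grip_width: 0.179
gripper_force: 59.0
time_s: 17.8
tool_pos: [0.4829, -0.2437, 0.3467]
tool_rot: [[0.923, 0.385, 0.0], [0.385, -0.923, -0.0], [0.0, 0.0, -1.0]]
force: [0.5, 0.1, -0.6]
grip_width: 0.179
gripper_force: 59.0
shift total [ 0.0245  0.0716 -0.0104] dist 0.0611 rows 2.0
turn total [ 0.0001 -0.     -0.0016] after-turn shift [ 0.0243  0.0717 -0.0104]
```

```bash

python3 -m crank '[[0.008,0.0236,-0.002,0,0,0],[0.008,0.0236,-0.002,0,0,0],[0.0085,0.0244,-0.002,0,0,0],[0,0,0,0,0,0],[0,0,0,0,0,0],[0,0,0,0,0,0]]'
python3 - <<'E'
from h import *
a=get_image("scene");b=get_image("top")
c=lambda I,x,y:cv2.resize(I[y:y+100,x:x+133],(400,300),interpolation=cv2.INTER_CUBIC)
cv2.imwrite("pics/l2.png",np.hstack([c(a,290,60),c(b,310,140)])[...,::-1])
E
```

```text
time_s: 18.4
tool_pos: [0.5224, -0.2884, 0.351]
tool_rot: [[0.922, 0.386, -0.001], [0.386, -0.922, 0.001], [-0.001, -0.001, -1.0]]
force: [-0.1, -0.2, -0.7]
grip_width: 0.178
gripper_force: 59.0
```

View pics/l2.png

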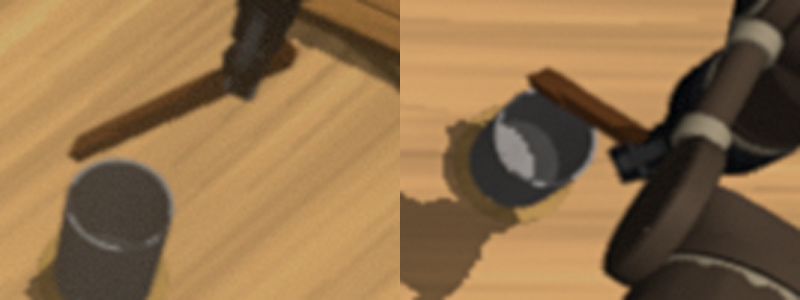

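The paddle has turned in the grip and now leans more: the blade end is at scene (316,111) and top (356.7,166.7). I'll measure it.

```bash
python3 - <<'E'
from h import *
np.set_printoptions(precision=4,suppress=True)
t=(310+140/3,140+80/3);sc=(290+79/3,60+152/3)
B=tri(sc,t);print(B,proj("top",B)-t)
s=ctrl.sense();R=s["tool_rot"];g=s["tool_pos"]+R@[0,0,.003]
v=g-B;L=np.linalg.norm(v);print(L,"lean",np.degrees(np.arccos(v[2]/L)),"az",np.degrees(np.arctan2(v[1],v[0])))
print("offset tool",R.T@(B-s["tool_pos"]))
for p in ((290+290/3,60+52/3),):print()
E
```

```text
[ 0.6224 -0.2488  0.1695] [-0.2403 -0.4785]
0.20869061254575183 lean 31.005667964006765 az -158.4023932257045
offset tool [0.1075 0.0022 0.1818]
```

```bash

python3 -m crank '[[0,0,-0.02,0,-0.046,0],[0,0,0,0,-0.046,0],[0,0,0,0,0,0],[0,0,0,0,0,0]]'
python3 - <<'E'
from h import *
s=ctrl.sense();R=s["tool_rot"];o=np.array([.1075,.0022,.1818]);B=s["tool_pos"]+R@o
T=np.array([.584,-.262,.0])+.02*np.array([.922,.387,0])
print(B,s["tool_pos"]-B)
for z in(.145,.012):
    q=T.copy();q[2]=z;d=R.T@(q-B);print(z,np.round(d/.8,4));B=q
E
```

```text
time_s: 18.9
tool_pos: [0.5229, -0.2883, 0.3668]
tool_rot: [[0.905, 0.388, -0.176], [0.381, -0.922, -0.073], [-0.191, -0.001, -0.982]]
force: [-0.2, 0.4, -1.7]
grip_width: 0.176
gripper_force: 58.9
[ 0.58906041 -0.26266838  0.16781916] [-0.06611459 -0.02563569  0.19895729]
0.145 [ 0.0246 -0.0032  0.0243]
0.012 [0.0317 0.0002 0.1632]
```

```bash

python3 -m crank '[[0.0123,-0.0016,0.0122,0,0,0],[0.0123,-0.0016,0.0121,0,0,0],[0,0,0,0,0,0],[0,0,0,0,0,0]]' | grep -E 'force|pos'
python3 -m crank '[[0.0039,0,0.02,0,0,0],[0.0039,0,0.02,0,0,0],[0.0039,0,0.02,0,0,0],[0,0,0,0,0,0]]' | grep -E 'force|pos'
python3 - <<'E'
from h import *
im=get_image("wrist");a=get_image("top")
x=cv2.resize(a[140:240,310:443],(510,384),interpolation=2)
cv2.imwrite("pics/d.png",cv2.resize(np.hstack([im,x]),(800,300))[...,::-1])
E
```

```text
tool_pos: [0.5358, -0.2804, 0.3433]
force: [-0.1, 0.7, -0.9]
gripper_force: 58.9
tool_pos: [0.5342, -0.2796, 0.2911]
force: [-0.1, -0.4, -1.3]
gripper_force: 58.9
```

View pics/d.png

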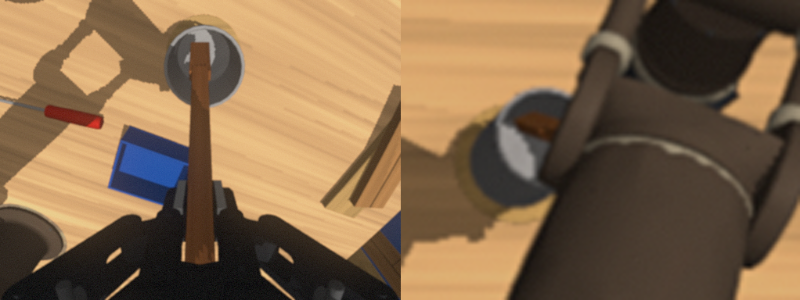

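The blade is inside the tin mouth, nearly centred, so I'll lower it the rest of the way.

```bash

python3 -m crank '[[0.0039,0.002,0.02,0,0,0],[0.0039,0.002,0.02,0,0,0],[0.0039,0,0.02,0,0,0],[0.0029,0,0.015,0,0,0],[0,0,0,0,0,0]]' | grep -E 'force|pos'
python3 -m crank '[[0.0019,0,0.01,0,0,0],[0.0015,0,0.008,0,0,0],[0,0,0,0,0,0],[0,0,0,0,0,0]]' | grep -E 'force|pos'
```

```text
tool_pos: [0.5358, -0.2827, 0.231]
force: [0.5, -0.1, -0.7]
gripper_force: 58.9
tool_pos: [0.5376, -0.2837, 0.22]
force: [0.0, 0.4, -1.5]
gripper_force: 59.0
```

```bash

python3 -m crank '[[0.001,0,0.005,0,0,0],[0.0005,0,0.003,0,0,0],[0,0,0,0,0,0],[0,0,0,0,0,0]]' | grep -E 'force|pos'
python3 -m crank '[[0.0006,0,0.003,0,0,0],[0.0004,0,0.002,0,0,0],[0,0,0,0,0,0],[0,0,0,0,0,0]]' | grep -E 'force|pos'
```

```text
tool_pos: [0.5374, -0.2837, 0.2133]
force: [-0.1, -0.2, -1.1]
gripper_force: 59.0
tool_pos: [0.5374, -0.2837, 0.2091]
force: [0.9, -0.4, -1.3]
gripper_force: 59.0
```

```bash

python3 -m crank '[[0,0,0,0,0,0],[0,0,0,0,0,0],[0,0,0,0,0,0],[0,0,0,0,0,0],[0,0,0,0,0,0],[0,0,0,0,0,0],[0,0,0,0,0,0],[0,0,0,0,0,0]]' -1
python3 -m crank '[[0,0,-0.01,0,0,0],[0,0,-0.02,0,0,0],[0,0,-0.03,0,0,0],[0,0,-0.04,0,0,0],[0,0,-0.05,0,0,0],[-0.04,0,-0.02,0,0,0],[-0.05,0,0,0,0,0],[-0.05,0,0,0,0,0],[-0.05,0,0,0,0,0],[0,0,0,0,0,0]]'
python3 - <<'E'
from h import *
a=get_image("scene");b=get_image("top")
c=lambda I,x,y:cv2.resize(I[y:y+150,x:x+200],(400,300),interpolation=cv2.INTER_CUBIC)
cv2.imwrite("pics/e.png",np.hstack([c(a,180,80),c(b,210,100)])[...,::-1])
E
```

```text
time_s: 22.3
tool_pos: [0.5374, -0.2837, 0.2092]
tool_rot: [[0.905, 0.387, -0.177], [0.379, -0.922, -0.074], [-0.191, -0.0, -0.981]]
force: [-0.3, 0.3, 0.2]
grip_width: 0.998
gripper_force: 0.0
time_s: 23.3
tool_pos: [0.4212, -0.3331, 0.3755]
tool_rot: [[0.907, 0.383, -0.175], [0.375, -0.924, -0.077], [-0.191, 0.005, -0.982]]
force: [0.5, -0.1, -0.1]
grip_width: 0.998
gripper_force: 0.0
```

View pics/e.png

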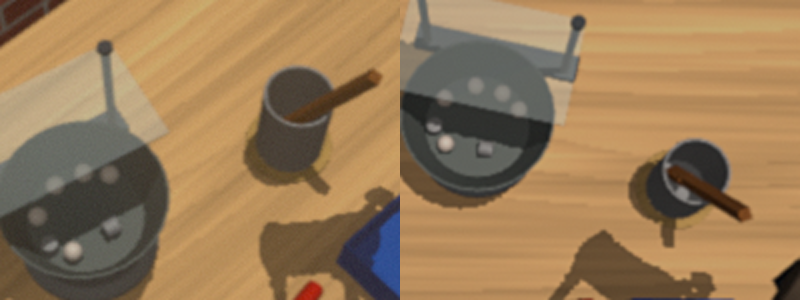

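The paddle stands in the tin, blade down and leaning on the rim, and the gripper is clear of it. All seven pieces are in the bowl and shifted. I'll let things rest for a moment, then hand in.

```bash
python3 -m crank '[[0,0,0,0,0,0],[0,0,0,0,0,0],[0,0,0,0,0,0],[0,0,0,0,0,0],[0,0,0,0,0,0]]' >/dev/null
python3 -c "
from rig import ticket
print(ticket.job_done())"
```

```text
the job is handed in; nothing more can be done
None
```

I stirred the bowl two full turns anticlockwise and stood the paddle back in the tin blade down; the last pictures show all seven pieces shifted and still in the bowl, and the job is handed in, but no verdict came back.

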